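Sort two checked parts through the diverter chute

TASK

Sort the two checked parts through the diverter chute; left and right are as seen from the robot, and the flap shuts the side the lever leans to. First press the lever over to the right, firmly against its stop but without forcing it, and feed the standing stepped shaft in at the hooded mouth so that it runs out into the left tray; then swing the lever right over to the left, again firmly against its stop, and feed the standing drilled block in at the mouth so that it runs out into the right tray. Leave the lever there and do not push the loose gear or the plug gauge about.

Things in the scene. Friction and masses are not known exactly. Their poses are not given: they have to be found in the camera images.
- chute: Fixed sheet-metal diverter chute. Origin on the plate under its hopper's centre; x from the open front (robot side) to the back, y to the left tray, z up. Hopper inside: x -50 to 50, y -80 to 80 mm, walls 5 mm; clear front wall 190 mm high; roof at z 315 to 320, front edge x -50. All sheet is slippery: parts slide down it by themselves
- mouth (a point): Centre of the feed mouth (chute x -60, y 0, z 262 mm), axes as the chute: the front opening, 160 mm wide (y -80 to 80), between the roof's edge (x -50, z 315) and a 45 degree lip below (outer edge x -73, z 209, falling inward to x -53, z 190). The roof bars an upright gripper: parts go in pointing forward and down, 30 to 45 degrees from vertical
- diverter (a joint): Lever and flap, one rigid piece on a shaft along the chute's x at y 0, z 90 mm. 0 = about upright, + leans left, - right; stops at -0.785 and 0.785 rad. The range is trimmed: true upright is up to 0.09 rad off 0, so feel for the stops. Stays where left (friction 0.22 N m). The 92 mm flap in the hopper leans with the lever and shuts that side; parts run out on the other
- lever_knob (a point): Centre of the 28 mm black ball on the end of the lever, 115 mm from the shaft's axis; the lever is a 12 mm round rod that moves in the plane x = -130 mm of the chute, in front of the hopper, its hub at z 90 mm. Push at the ball's side with shut fingers, tips about 25 mm below its centre, following its arc; 3 N moves it, the stop is rigid
- left_tray (a point): Centre of the left tray's floor (chute y 126, z 4 mm). The open tray spans x -50 to 50, y 80 to 174 mm, floor 4 mm thick, walls 70 mm high; a fixed 45 degree ramp falls into it from under the flap, below the hopper's side wall, which ends at z 150
- right_tray (a point): Centre of the right tray's floor (chute y -126, z 4 mm); mirror image of the left tray
- shaft: Loose turned steel shaft with steps, 87 mm long, standing on its thick end (34 mm across), narrowing upward to about 20 mm at the top; about 0.3 kg. Origin at the centre of the thick end, z along its axis. At most 34 mm wide wherever it is gripped
- shaft_mid (a point): Middle of the stepped shaft, on its axis, 43.5 mm from the thick end
- block: Loose ground steel setup block with six round holes, 26 x 75 x 51 mm, standing on a 26 x 51 mm end, 75 mm high; about 0.4 kg. Origin in the middle of one 26 x 75 mm side; its x is the 26 mm thickness (level), y the 75 mm length (up at the start), z the 51 mm width (level, the block lies at z 0 to 51 mm)
- block_mid (a point): Middle of the drilled block, axes as the block; 37.5 mm above the plate at the start
- gear: Bystander: loose steel spur gear, 51 mm across, 20 mm high; origin under its centre
- plug_gauge: Bystander: loose plug gauge lying down, 118 mm long (its y), 21 mm across; origin under its middle
Mind the look-alikes: they are no part of the job. What is shaped like the block but blue or orange is not meant. What is shaped like the shaft but yellow is not meant.

How it is judged:
By the outcome, as a careful person would: the job done as asked, in the order asked, and still so for the second after the job is handed in, with the robot touching nothing.
It also fails if it takes over 72 s, if anything falls off the work surface, if the arm or the gripper's body presses on something with over 40 N, if the wrist force passes 120 N, or if a joint passes its speed limit or range.

ROBOT

A 6-joint arm with a two-finger parallel gripper is mounted at the origin on a cart in front of the work surface, level with it; the furniture and walls round the work are solid. World frame = base frame: x ahead of the robot, y to its left, z up, the work surface at z = 0. Lengths are in mm, angles in rad, forces in N, time in s.
With the tool pointing down it reaches from about 275 to 825 mm from the base axis. Payload 4.9 kg.
Tool frame: the origin (TCP) lies at the very end of the fingers, on their centre line; the grasp point (between the pads) lies 19 mm behind it; z points along the fingers, y is the line along which they close (so a half turn about z gives the same grasp; the last joint's range is limited). The gripper opens to 85 mm and grips with 20 to 120 N. Pads are 22 mm wide; open, the fingers measure 114 mm over their backs; the gripper's body (76 mm by 85 mm) begins 54 mm behind the grasp point. The pads swing forward as they close: fully open they stand 13 mm farther back than shut.
Start: joints at [1.15, 0.326, -0.193, 1.052, 0, 1.437], TCP at [155.58, 527.554, 231.281] pointing down, gripper open.
Joint ranges: [-2.65, 2.65], [-0.97, 1.79], [-1.3, 1.35], [-1.93, 2.1], [-1.47, 1.37], [-3.14, 3.14]. Speed limits (rad/s): [2.57, 2.57, 3.14, 3.14, 3.14, 3.14].

INTERFACE

Orientations are given as [roll, pitch, yaw] about the fixed x, y, z axes, in that order (R = Rz(yaw) Ry(pitch) Rx(roll)).
In Python, from bench import bot, solve_ik, imaging gives the robot as it stands. Calls block until the motion is done:
- bot.move_ptp(position, orientation): joint-space move of the TCP to a pose.
- bot.movel(position, rot=None, max_speed=150, threshold=None): straight line of the TCP; rot=None keeps the orientation; max_speed is the mean speed in mm/s. With threshold (N) it stops when the force on the tool has changed by that much, and returns True; else False.
- bot.move_j(angles): joint-space move.
- bot.grip(opening, effort=None): opening from 0.0 (shut) to 1.0 (fully open); effort is the grip in N (None keeps the last); returns when the fingers have stopped.
- bot.dwell(seconds).
- solve_ik(position, orientation): joint angles nearest the present ones, or None.
- bot.get_state(): the state.
- imaging.capture(name): name is "scene" or "top" or "wrist"; returns the picture (480x640x3 uint8, blue, green, red); there is no depth.
- imaging.camera_model(name): a dict with "K" (3x3 intrinsics, pixels), "position" and "rotation" of the camera in the world. Camera axes: x right, y up, looking along -z (the intrinsics and any distortion apply to the point x, -y, -z); pixel columns grow to the right and rows downward; lengths in mm; the calibration is good to about 2 mm. A picture is of the moment at which its call begins: read the wrist's pose just before it. camera_model takes no time and is no camera call; for the wrist camera it gives the pose at the moment of the call.
A pose or a line that the arm cannot do raises bot.IKError and nothing moves.
- bot.sign_off(): hands the job in; it is judged then, once.
The state is a dict: "t": time; "qpos": joint angles; "joint_velocities": joint speeds; "effort": joint torques, N m; "tcp_pos": TCP position; "orientation": TCP orientation; "contact_force": force on the tool from outside, world axes, zero at the start; "wrist_torque": the same for the moment, N m; "opening": opening from 0.0 (shut) to 1.0 (fully open); "gripper_force": force on a finger pad.
Only numpy, scipy, OpenCV 4.12 (cv2) and the standard library are available. Lean on these libraries where they do the work, as an engineer would, in place of code of your own. Each camera call takes 0.05 s, during which the arm holds its last target. There are 200 camera calls.

## Working session

There is one attempt and no reset: what is moved stays moved. The work goes in short steps, each a Python script; the robot and the scene stay as the last script left them, time stands still between calls to the robot, and variables do not carry over. Pictures are saved under pics/ and viewed, at most 10 in all, crops included, and the job is handed in when it is done.

```bash
ls; mkdir -p pics; python3 - <<'E'
from bench import bot, imaging
import cv2,numpy as np
np.set_printoptions(precision=3,suppress=True)
for n in ("scene","top"):
    cv2.imwrite(f"pics/{n}0.png",imaging.capture(n)); m=imaging.camera_model(n); print(n,m)
s=bot.get_state(); print(s['t'],s['tcp_pos'],s['orientation'])
E
```

```text
pics
scene {'K': array([[489.978,   0.   , 311.792],
       [  0.   , 489.978, 227.988],
       [  0.   ,   0.   ,   1.   ]]), 'position': array([730.473, 776.004, 777.781]), 'rotation': array([0.958, 0.012, 2.915])}
top {'K': array([[498.31 ,   0.   , 321.812],
       [  0.   , 498.31 , 233.323],
       [  0.   ,   0.   ,   1.   ]]), 'position': array([ 395.189,  -76.641, 1183.933]), 'rotation': array([ 0.138, -0.005, -1.591])}
0.1 [155.363 527.075 230.586] [-3.14  -0.     2.855]
```

View pics/scene0.png

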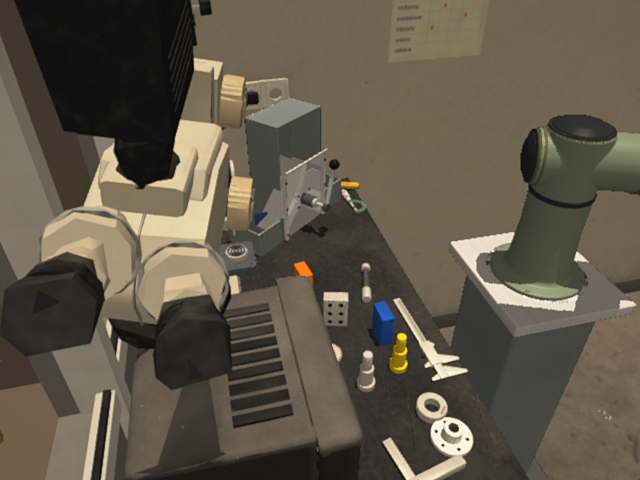

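View pics/top0.png

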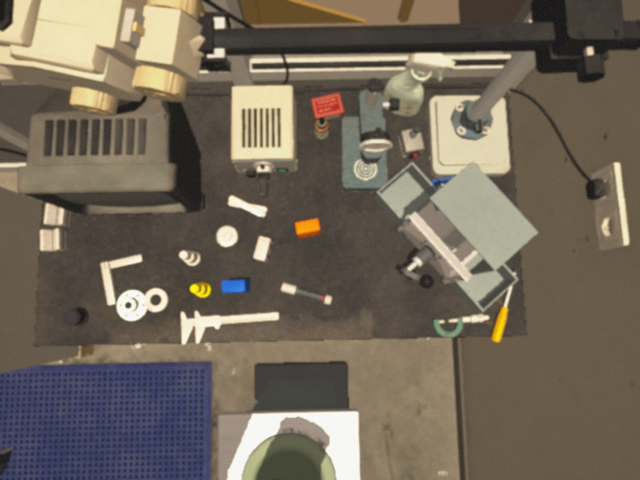

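The top view shows these candidates:
- **Shaft:** grey stepped part at (188,258). The yellow one at (201,290) is a look-alike.
- **Block:** grey block at (262,248). The blue (234,286) and orange (307,228) ones are look-alikes.
- **Bystanders:** gear at (227,236), plug gauge at about (305,294).
- **Chute:** around (460,235), with the black knob at about (427,281).

I choose the grey shaft and the grey block, and check both in one crop.

```bash
cat > h.py <<'E'
from bench import bot, solve_ik, imaging
import cv2,numpy as np
from scipy.spatial.transform import Rotation as R
np.set_printoptions(precision=3,suppress=True)
def ray(m,uv):
    K=np.array(m['K']); d=np.linalg.solve(K,[uv[0],uv[1],1.]); d=d*[1,-1,-1]
    return np.array(m['position']),R.from_euler('xyz',m['rotation']).apply(d)
def onz(m,uv,z):
    p,d=ray(m,uv); return p+d*(z-p[2])/d[2]
def proj(m,P):
    c=R.from_euler('xyz',m['rotation']).inv().apply(np.atleast_2d(P)-m['position'])*[1,-1,-1]
    q=c@np.array(m['K']).T; return q[:,:2]/q[:,2:]
E
python3 - <<'E'
from h import *
m=imaging.camera_model('top')
for n,uv,z in [('shaft',(188,256),87),('block',(262,246),75),('gear',(227,236),20),('knob',(427,281),170),('roofTL',(473,165),320),('roofR',(537,232),320),('roofB',(492,278),320),('roofL',(432,207),320)]:
    print(n,onz(m,uv,z))
im=cv2.imread('pics/top0.png')
a=cv2.resize(im[200:320,160:290],None,fx=3,fy=3,interpolation=cv2.INTER_CUBIC)
b=cv2.resize(im[155:320,370:545],None,fx=2.4,fy=2.4,interpolation=cv2.INTER_CUBIC)
o=np.zeros((400,812,3),np.uint8); o[:a.shape[0],:390]=a; o[:b.shape[0],392:392+b.shape[1]]=b
cv2.imwrite('pics/crop1.png',o[:,:800] if False else cv2.resize(o,(800,394)))
E
```

```text
shaft [503.197 210.866  87.   ]
block [523.573  49.057  75.   ]
gear [555.249 137.541  20.   ]
knob [ 434.517 -296.06   170.   ]
roofTL [ 633.477 -356.096  320.   ]
roofR [ 510.447 -461.049  320.   ]
roofB [ 431.616 -376.524  320.   ]
roofL [ 558.592 -278.865  320.   ]
```

View pics/crop1.png

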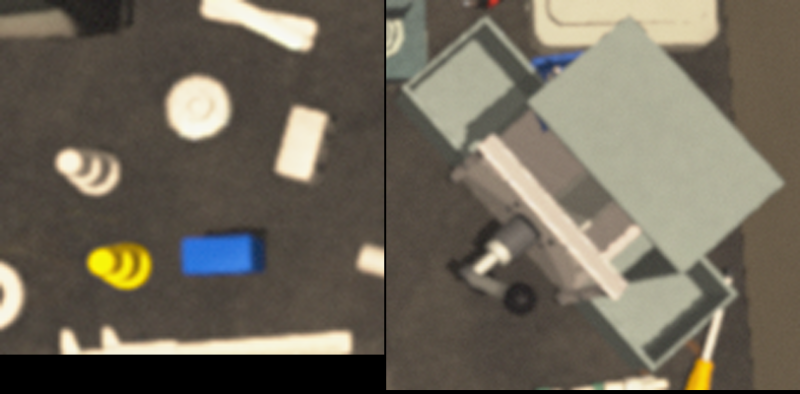

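The crop confirms the grey shaft, with its top at px (183,254), and the grey block, with its top at (262,248). It also shows the roof, lip and tray corners, so I fit the chute pose to those.

```bash
cat > fit.py <<'E'
from h import *
from scipy.optimize import least_squares
m=imaging.camera_model('top')
B=lambda X,Y:(370+(X-386)/2.364,155+Y/2.364)
A=lambda X,Y:(160+X/2.956,200+Y/2.956)
pts=[((55,85,320),B(628,18)),((55,-85,320),B(783,184)),((-50,-85,320),B(687,272)),((-50,85,320),B(528,102)),
((52,177,70),B(486,17)),((-52,177,70),B(401,92)),((52,-177,70),B(737,295)),((-52,-177,70),B(655,370)),
((-73,80,209),B(474,146)),((-73,-80,209),B(612,297))]
W=np.array([onz(m,u,c[2])[:2] for c,u in pts]); C=np.array([c[:2] for c,_ in pts],float)
rot=lambda a:np.array([[np.cos(a),-np.sin(a)],[np.sin(a),np.cos(a)]])
f=lambda p:(C@rot(p[2]).T+p[:2]-W).ravel()
r=least_squares(f,[520,-370,-.8],loss='soft_l1',f_scale=4); print(r.x); print(r.fun.reshape(-1,2) if False else f(r.x).reshape(-1,2))
p=r.x
o,d=ray(m,B(519,298)); n=np.r_[rot(p[2])[:,0],0]; c0=np.r_[p[:2],0]
t=(-130-n@(o-c0))/(n@d); k=o+t*d; y=(k-c0)@np.r_[rot(p[2])[:,1],0]; print('knob',k,'chute y,z-90',y,k[2]-90,np.hypot(y,k[2]-90),'ang',np.arctan2(y,k[2]-90))
print('shaft',onz(m,A(69,160),87)); q=[onz(m,A(*u),75) for u in [(295,107),(327,115),(307,181),(276,172)]]
q=np.array(q);print('block',q.mean(0)); e=(q[2]+q[3]-q[0]-q[1])/2; print('long',np.linalg.norm(e),np.arctan2(e[1],e[0])); e=(q[1]+q[2]-q[0]-q[3])/2; print('short',np.linalg.norm(e),np.arctan2(e[1],e[0]))
print('tag',onz(m,A(197,106),20))
E
python3 fit.py
```

```text
[ 540.188 -367.632   -0.879]
[[ 2.841 -0.49 ]
 [ 0.911 -1.645]
 [-2.322  3.326]
 [-0.865  1.359]
 [-2.085  2.563]
 [ 4.579 -2.921]
 [ 0.109  1.609]
 [ 2.065 -0.433]
 [-5.643 -5.789]
 [-0.195  0.6  ]]
knob [ 433.16  -287.495  202.839] chute y,z-90 -31.25466096574127 112.83928231691254 117.08781945992214 ang -0.2702096608129766
shaft [507.549 221.197  87.   ]
block [517.738  49.258  75.   ]
long 51.72625949113178 2.848968924518289
short 24.776095641946846 -1.8543488387960556
tag [555.6  138.38  20.  ]
```

```bash
cat >> h.py <<'E'
P0=np.array([540.2,-367.6,0]); TH=-0.879
RC=R.from_euler('z',TH)
def ch(x,y,z): return RC.apply([x,y,z])+P0
def ori(zdir,ydir):
    z=np.array(zdir,float)/np.linalg.norm(zdir); y=np.array(ydir,float); y-=z*(z@y); y/=np.linalg.norm(y)
    return R.from_matrix(np.c_[np.cross(y,z),y,z]).as_euler('xyz')
down=lambda ang:ori([0,0,-1],[np.cos(ang),np.sin(ang),0])
LEV=[ori([0,0,-1],s*RC.apply([1,0,0])) for s in(1,-1)]
def feed(a,s): return ori(RC.apply([np.sin(a),0,-np.cos(a)]),s*RC.apply([0,1,0]))
SH=np.array([507.5,221.2,0]); BL=np.array([517.7,49.3,0]); BA=1.287
def lev(th,side,w=11,gap=0):
    """tip pose for pushing towards side (-1 right,+1 left) with lever at th (+left)"""
    a=th*side; c,s=np.cos(a),np.sin(a)
    ball=115*s-14; rod=(115-25/c)*s-6/c
    y=min(ball,rod)-w-gap   # along push direction
    return ch(-130,side*y,90+115*c-25)
E
python3 - <<'E'
from h import *
m=imaging.camera_model('scene')
print('scene proj shaft top/base, block top mid/base',proj(m,[SH+[0,0,87],SH,BL+[0,0,75],BL]))
print('knob',proj(m,[433.2,-287.5,202.8]))
def t(n,p,o):
    q=solve_ik(p,o); print(n,np.round(p,0),None if q is None else np.array(q))
for s in(0,1):
    t('hover',ch(-130,15,300),LEV[s]); t('R',lev(-.785,-1),LEV[s]); t('L',lev(.785,1),LEV[s])
for s in(1,-1):
  for a in(35,40,45):
    t(f'feed{a}',ch(-30,0,255),feed(np.radians(a),s)); t(f'pre',ch(-130,0,360),feed(np.radians(a),s))
for an in(.69,.69+np.pi): t('sh',SH+[0,0,42],down(an))
for an in(BA,BA+np.pi): t('bl',BL+[0,0,36],down(an))
E
python3 - <<'E'
import cv2
im=cv2.imread('pics/scene0.png')
cv2.imwrite('pics/crop2.png',cv2.resize(im[130:400,230:430],None,fx=2.2,fy=2.2,interpolation=cv2.INTER_CUBIC))
E
```

```text
scene proj shaft top/base, block top mid/base [[367.889 353.124]
 [365.428 383.905]
 [336.834 295.112]
 [336.239 320.62 ]]
knob [[334.529 162.741]]
hover [ 469. -258.  300.] [-0.641  0.262 -0.104  1.204  0.     1.809]
R [ 429. -291.  146.] [-0.739  0.344 -0.402  0.825  0.     1.711]
L [ 486. -244.  146.] [-0.601  0.386 -0.336  0.848  0.     1.848]
hover [ 469. -258.  300.] [-0.641  0.262 -0.104  1.204  0.    -1.333]
R [ 429. -291.  146.] [-0.739  0.344 -0.402  0.825  0.    -1.43 ]
L [ 486. -244.  146.] [-0.601  0.386 -0.336  0.848  0.    -1.293]
feed35 [ 521. -344.  255.] [-0.635  0.088 -0.642  0.244 -0.139  0.202]
pre [ 457. -267.  360.] [-0.567 -0.183 -0.61   0.556 -0.177  0.258]
feed40 [ 521. -344.  255.] [-0.623  0.065 -0.734  0.09  -0.164  0.198]
pre [ 457. -267.  360.] [-0.549 -0.225 -0.697  0.428 -0.21   0.257]
feed45 [ 521. -344.  255.] [-0.611  0.053 -0.824 -0.074 -0.188  0.192]
pre [ 457. -267.  360.] [-0.529 -0.261 -0.785  0.293 -0.245  0.252]
feed35 [ 521. -344.  255.] [-0.635  0.088 -0.642  0.244 -0.139 -2.94 ]
pre [ 457. -267.  360.] [-0.567 -0.183 -0.61   0.556 -0.177 -2.884]
feed40 [ 521. -344.  255.] [-0.623  0.065 -0.734  0.09  -0.164 -2.944]
pre [ 457. -267.  360.] [-0.549 -0.225 -0.697  0.428 -0.21  -2.885]
feed45 [ 521. -344.  255.] [-0.611  0.053 -0.824 -0.074 -0.188 -2.95 ]
pre [ 457. -267.  360.] [-0.529 -0.261 -0.785  0.293 -0.245 -2.889]
sh [508. 221.  42.] [ 0.278  0.53  -0.418  0.623  0.     1.158]
sh [508. 221.  42.] [ 0.278  0.53  -0.418  0.623  0.    -1.983]
bl [518.  49.  36.] [-0.047  0.491 -0.513  0.566  0.     0.237]
bl [518.  49.  36.] [-0.047  0.491 -0.513  0.566  0.    -2.905]
```

View pics/crop2.png

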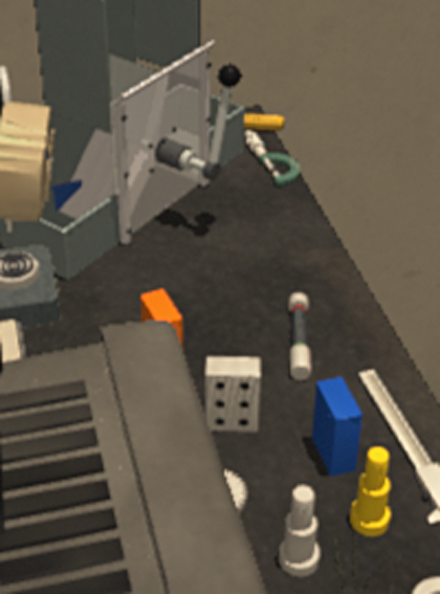

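The scene view agrees with my estimates: knob at (334,164), shaft top at (367,353), block top at (335,295). Next I press the lever right.

```bash
cat >> h.py <<'E'
def tilt(side):
    s=bot.get_state(); v=RC.inv().apply(np.array(s['tcp_pos'])-P0); return v,RC.inv().apply(s['contact_force']),s['t']
def push(th0,side,angs,final,thr=9):
    bot.movel(lev(th0,side,gap=3),max_speed=100,threshold=15)
    for a in angs:
        h=bot.movel(lev(a,side),max_speed=80,threshold=15); print(a,h,*tilt(side))
        if h: break
    h=bot.movel(lev(final,side),max_speed=40,threshold=thr); print('final',h,*tilt(side))
E
python3 - <<'E'
from h import *
bot.grip(0.0)
bot.move_ptp(ch(-130,25,290),LEV[0])
bot.movel(lev(-.27,-1,gap=25),max_speed=200,threshold=15); print(tilt(-1))
push(-.27,-1,[-.45,-.6],-1.0)
cv2.imwrite('pics/top1.png',imaging.capture('top'))
E
```

```text
(array([-129.497,   19.733,  176.635]), array([ 1.331, -0.463,  0.231]), 4.5583)
-0.45 False [-130.318  -20.864  168.162] [-0.229  0.255 -0.456] 5.3167
-0.6 False [-130.527  -30.107  159.286] [-0.223  0.343 -0.774] 5.625
final True [-129.207  -30.03   145.433] [0.716 3.226 1.562] 6.1167
```

```bash
cat > knob.py <<'E'
from h import *
import sys
im=cv2.imread(sys.argv[1]); x0,y0,x1,y1=map(int,sys.argv[3:7])
cv2.imwrite(sys.argv[2],cv2.resize(im[y0:y1,x0:x1],None,fx=4,fy=4,interpolation=cv2.INTER_CUBIC))
m=imaging.camera_model('top')
for th in (-.6,-.7,-.785,-.87,.7,.785,.87): print(th,proj(m,ch(-130,115*np.sin(th),90+115*np.cos(th)))[0])
E
python3 knob.py pics/top1.png pics/c3.png 370 200 520 330
```

```text
-0.6 [435.714 294.271]
-0.7 [437.999 297.811]
-0.785 [439.644 300.569]
-0.87 [441.003 303.074]
0.7 [388.7   242.221]
0.785 [385.911 239.967]
0.87 [383.316 237.995]
```

View pics/c3.png

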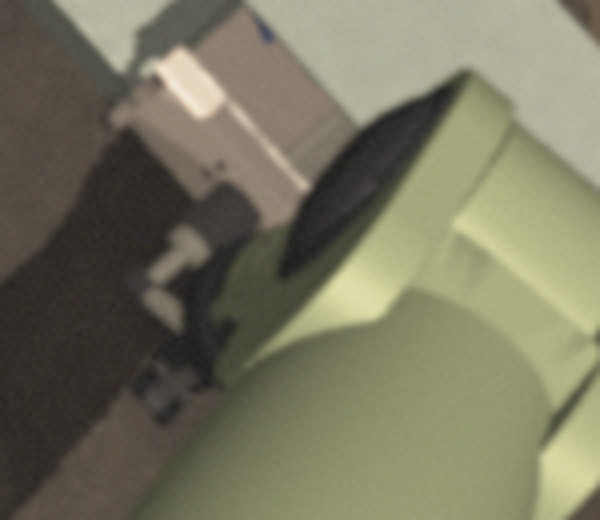

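The arm hides the knob, so I feel for the stop with a second push along the tangent.

```bash
python3 - <<'E'
from h import *
v,f,t=tilt(-1); print(v,f)
for thr in (12,18):
    h=bot.movel(ch(-130,v[1]-11,v[2]-11),max_speed=25,threshold=thr); w,f,t=tilt(-1); print(h,w,f,t)
E
```

```text
[-129.285  -30.157  145.507] [1.115 3.914 2.033]
True [-129.113  -29.687  145.009] [-1.313  3.544  3.304] 6.4417
True [-128.512  -28.836  144.057] [0.28  4.14  3.805] 6.7667
```

```bash
python3 - <<'E'
from h import *
bot.movel(ch(-130,10,185),max_speed=200)
bot.movel(ch(-140,20,290),max_speed=250)
bot.move_ptp(SH+[0,0,170],down(.69)); print(bot.get_state()['t'])
bot.grip(0.75)
cv2.imwrite('pics/top2.png',imaging.capture('top'))
print(bot.movel(SH+[0,0,48],max_speed=120,threshold=10))
bot.grip(0.0,effort=60); s=bot.get_state(); print(s['opening'],s['gripper_force'],s['tcp_pos'],s['t'])
bot.movel(SH+[0,0,250],max_speed=200); s=bot.get_state(); print(s['opening'],s['gripper_force'],s['contact_force'],s['t'])
E
python3 knob.py pics/top2.png pics/c4.png 370 190 520 320
```

```text
9.5417
False
0.24753455925801465 58.53928338037804 [507.809 221.081  48.79 ] 11.85
0.2499352867599651 58.45120517187752 [-0.399 -0.793 -3.711] 13.0083
-0.6 [435.714 294.271]
-0.7 [437.999 297.811]
-0.785 [439.644 300.569]
-0.87 [441.003 303.074]
0.7 [388.7   242.221]
0.785 [385.911 239.967]
0.87 [383.316 237.995]
```

View pics/c4.png

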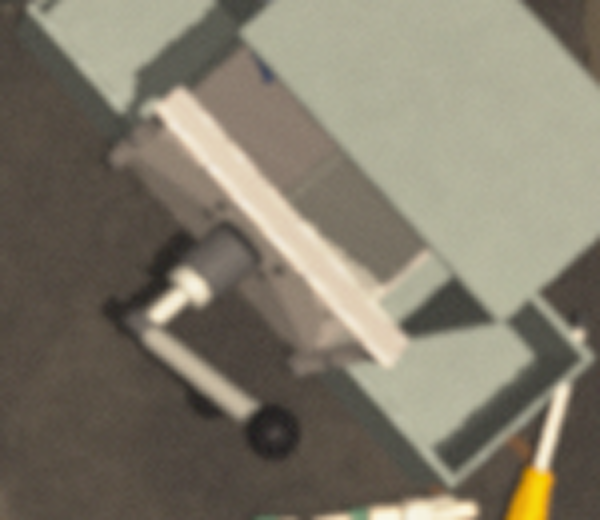

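The knob is at about (438,298), which is about -0.71 rad. That matches where I felt the stop, so the lever is hard right. The shaft is held, so I feed it.

```bash
cat >> h.py <<'E'
def dofeed(y,op,a=np.radians(40),tip=(-40,252)):
    d=np.array([np.sin(a),0,-np.cos(a)]); T=np.array([tip[0],y,tip[1]]); o=feed(a,1)
    bot.move_ptp(ch(*(T-120*d)),o); print(bot.get_state()['t'])
    h=bot.movel(ch(*T),max_speed=120,threshold=12); s=bot.get_state(); print(h,RC.inv().apply(np.array(s['tcp_pos'])-P0),s['opening'])
    if h: return
    bot.grip(op); bot.dwell(.3); bot.movel(ch(*(T-120*d)),max_speed=200); print(bot.get_state()['t'])
E
python3 - <<'E'
from h import *
dofeed(8,0.7)
cv2.imwrite('pics/scene3.png',imaging.capture('scene')); 
bot.move_ptp(BL+[0,0,180],down(BA)); cv2.imwrite('pics/top3.png',imaging.capture('top')); print(bot.get_state()['t'])
E
python3 - <<'E'
import cv2,numpy as np
a=cv2.imread('pics/scene3.png')[90:260,200:400];b=cv2.imread('pics/top3.png')[155:325,360:560]
cv2.imwrite('pics/c5.png',cv2.resize(np.hstack([a,b]),None,fx=2,fy=2,interpolation=cv2.INTER_CUBIC))
E
```

```text
14.8083
False [-39.927   8.194 252.665] 0.25286433759029864
17.4583
18.8917
```

View pics/c5.png

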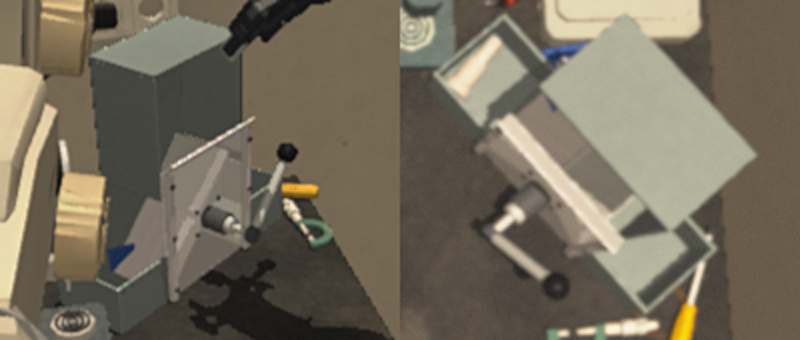

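The top view shows the shaft lying in the left tray at crop (472,68). Next I swing the lever left.

```bash
python3 - <<'E'
from h import *
bot.move_ptp(ch(-130,-128,290),LEV[0]); bot.grip(0.0)
print(bot.movel(lev(-.72,1,gap=18),max_speed=200,threshold=12))
push(-.72,1,[-.45,-.15,.15,.4,.6],1.0)
v,f,t=tilt(1)
for thr in (12,18):
    h=bot.movel(ch(-130,v[1]+11,v[2]-11),max_speed=25,threshold=thr); w,f,t=tilt(1); print(h,w,f,t)
c=np.array([w[1]+11,w[2]-90]); print('angle',np.arctan2(*c)+np.arcsin(6/np.hypot(*c)))
bot.movel(ch(-130,-10,185),max_speed=200)
bot.movel(ch(-140,-20,290),max_speed=250)
bot.move_ptp(BL+[0,0,180],down(BA)); bot.grip(0.75); cv2.imwrite('pics/top4.png',imaging.capture('top')); cv2.imwrite('pics/scene4.png',imaging.capture('scene')); print(bot.get_state()['t'])
E
python3 - <<'E'
import cv2,numpy as np
b=cv2.imread('pics/top4.png')
cv2.imwrite('pics/c6.png',cv2.resize(b[190:320,370:520],None,fx=4,fy=4,interpolation=cv2.INTER_CUBIC))
E
```

```text
False
-0.45 False [-129.992  -74.489  168.583] [0.762 0.288 0.037] 22.8167
-0.15 False [-130.197  -41.447  178.531] [-0.374 -0.122 -0.483] 23.4
0.15 False [-130.279   -7.061  178.521] [-0.837 -0.231 -0.68 ] 23.9833
0.4 False [-130.36    17.347  170.593] [ 0.243 -0.394 -0.318] 24.4583
0.6 False [-130.542   29.977  159.282] [-0.007  0.857 -0.35 ] 24.8167
final True [-129.78    33.322  131.303] [ 0.176 -3.22   3.77 ] 25.5083
True [-129.512   32.872  130.862] [-0.086 -3.123  6.17 ] 25.775
True [-129.135   32.159  130.253] [-1.097 -4.139  6.907] 26.075
angle 0.9220625965234726
29.2333
```

View pics/c6.png

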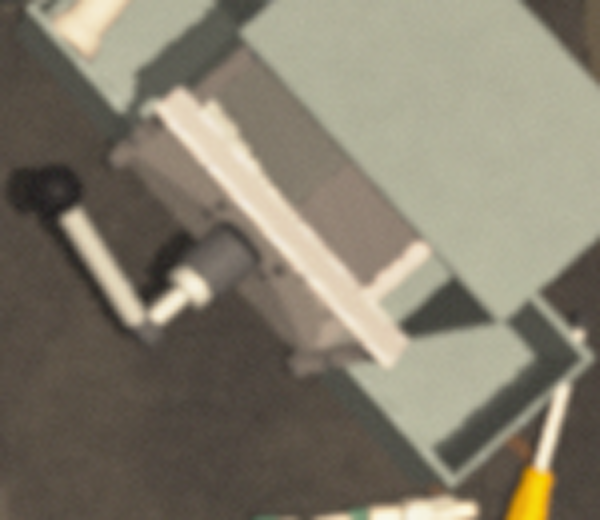

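The knob is at (384,237), which is about +0.87 rad, so it is hard against the left stop. Next I pick up and feed the block.

```bash
python3 - <<'E'
from h import *
print(bot.movel(BL+[0,0,42],max_speed=120,threshold=10))
bot.grip(0.0,effort=70); s=bot.get_state(); print(s['opening'],s['gripper_force'],s['tcp_pos'],s['t'])
bot.movel(BL+[0,0,250],max_speed=200); s=bot.get_state(); print(s['opening'],s['contact_force'])
if s['opening']>.2:
    dofeed(-8,0.7,tip=(-37,247))
    bot.move_ptp([450,50,300],down(BA)); bot.dwell(.5)
    cv2.imwrite('pics/top5.png',imaging.capture('top')); print(bot.get_state()['t'])
b=cv2.imread('pics/top5.png')
cv2.imwrite('pics/c7.png',cv2.resize(b[150:340,150:550],None,fx=2,fy=2,interpolation=cv2.INTER_CUBIC))
E
```

```text
False
0.2841752492280519 68.68805766105652 [518.144  49.416  42.614] 30.9667
0.285671879960195 [ 0.23 -0.12 -4.81]
33.45
False [-36.928  -7.763 247.602] 0.28448742319271336
36.0833
37.875
```

View pics/c7.png

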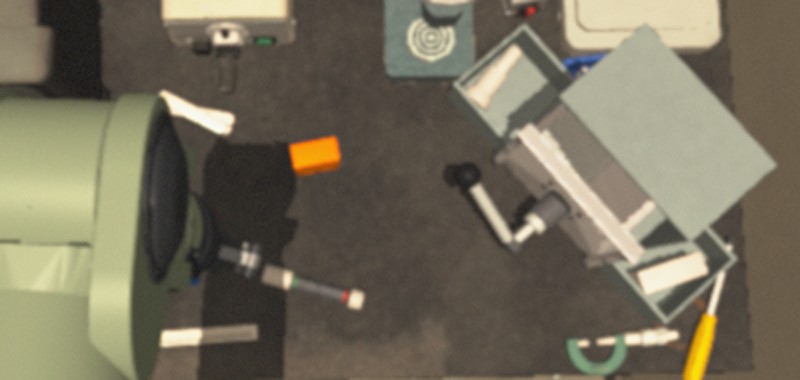

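The shaft lies in the left tray at crop (495,75), the block in the right tray at (672,272), and the lever is still left with its knob at (467,175). I hand in.

```bash
python3 -c "
from bench import bot
print(bot.sign_off())"
```

```text
the job is handed in; nothing more can be done
None
```

The job is handed in: the shaft is in the left tray, the block is in the right tray, and the lever is left firmly against its left stop, at about 38 s of the 72 s allowed; I did not go near the gear or the plug gauge.

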